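# Find the rocking corner of the marker plate and shim it

## Task

The marker plate rocks on its board because one of the four feet under it is too short. With a fingertip, press down on the blue dots at the plate's corners, one after another, until you find the corner that gives, then press the orange shim tab belonging to that corner down until it lies flat. Leave the other three tabs up, do not lift the plate or push it out of place, and leave everything else where it is.

Things in the scene. Friction and masses are not known exactly. Their poses are not given: they have to be found in the camera images.
- base: fixed plywood board, 210 (x) x 340 (y) x 12 mm, lying on the table; origin under its centre, x pointing away from the robot at yaw 0 (yaw within 0.3 rad), y to the left. On it stand four black rubber feet of 22 mm diameter that carry the plate; one of them, hidden under the plate, is about 4 mm too short (foot_low: which corner it stands under differs each time and is not reported).
- plate: loose aluminium plate with a printed black and white square pattern, 180 (x) x 200 (y) x 8 mm, 0.9 kg, lying level on the feet, centred on the board, its top 51 mm above the table; origin at the centre of its underside, axes as the board's. Over the three good feet it is firm. The corner over the short foot gives about 4 mm under a press of about 1 N, stops there, and comes back up when let go.
- corner_a (a point): middle of the blue dot (18 mm wide) on the plate's top at its front left corner (seen from the robot), straight above that corner's foot, 16 mm in from the plate's edge in x and 17 mm in y: the place to press
- corner_b (a point): middle of the blue dot (18 mm wide) on the plate's top at its front right corner (seen from the robot), straight above that corner's foot, 16 mm in from the plate's edge in x and 17 mm in y: the place to press
- corner_c (a point): middle of the blue dot (18 mm wide) on the plate's top at its back left corner (seen from the robot), straight above that corner's foot, 16 mm in from the plate's edge in x and 17 mm in y: the place to press
- corner_d (a point): middle of the blue dot (18 mm wide) on the plate's top at its back right corner (seen from the robot), straight above that corner's foot, 16 mm in from the plate's edge in x and 17 mm in y: the place to press
- tab_a (a joint): shim tab of the front left corner, rad: 0 to 0.12 as found (sticking up at about 0.7 to 0.8 rad, 40 to 46 degrees), grows as it is pressed down, 0.8 when flat (level, at its stop). Stiff: takes about 2 to 4 N down near its end, and stays where it is left. When flat, its hidden cam stands under the plate by that corner and carries it.
- tabend_a (a point): on the upper face of the front left shim tab, 2 to 4 mm from its free end. The tab is an orange lever 20 mm wide (board x) and 4 mm thick, sticking out of the plate's side; it turns about a pin along the board's x axis at board x = -50 mm, y = +90 mm, 18 mm above the table (under the plate, 10 mm in from its edge). It points to +y of the board and ends 62 mm from the pin; this point is 58 mm along it. Flat, its upper face is 20 mm above the table, 8 mm above the board.
- tab_b (a joint): shim tab of the front right corner, rad: 0 to 0.12 as found (sticking up at about 0.7 to 0.8 rad, 40 to 46 degrees), grows as it is pressed down, 0.8 when flat (level, at its stop). Stiff: takes about 2 to 4 N down near its end, and stays where it is left. When flat, its hidden cam stands under the plate by that corner and carries it.
- tabend_b (a point): on the upper face of the front right shim tab, 2 to 4 mm from its free end. The tab is an orange lever 20 mm wide (board x) and 4 mm thick, sticking out of the plate's side; it turns about a pin along the board's x axis at board x = -50 mm, y = -90 mm, 18 mm above the table (under the plate, 10 mm in from its edge). It points to -y of the board and ends 62 mm from the pin; this point is 58 mm along it. Flat, its upper face is 20 mm above the table, 8 mm above the board.
- tab_c (a joint): shim tab of the back left corner, rad: 0 to 0.12 as found (sticking up at about 0.7 to 0.8 rad, 40 to 46 degrees), grows as it is pressed down, 0.8 when flat (level, at its stop). Stiff: takes about 2 to 4 N down near its end, and stays where it is left. When flat, its hidden cam stands under the plate by that corner and carries it.
- tabend_c (a point): on the upper face of the back left shim tab, 2 to 4 mm from its free end. The tab is an orange lever 20 mm wide (board x) and 4 mm thick, sticking out of the plate's side; it turns about a pin along the board's x axis at board x = +50 mm, y = +90 mm, 18 mm above the table (under the plate, 10 mm in from its edge). It points to +y of the board and ends 62 mm from the pin; this point is 58 mm along it. Flat, its upper face is 20 mm above the table, 8 mm above the board.
- tab_d (a joint): shim tab of the back right corner, rad: 0 to 0.12 as found (sticking up at about 0.7 to 0.8 rad, 40 to 46 degrees), grows as it is pressed down, 0.8 when flat (level, at its stop). Stiff: takes about 2 to 4 N down near its end, and stays where it is left. When flat, its hidden cam stands under the plate by that corner and carries it.
- tabend_d (a point): on the upper face of the back right shim tab, 2 to 4 mm from its free end. The tab is an orange lever 20 mm wide (board x) and 4 mm thick, sticking out of the plate's side; it turns about a pin along the board's x axis at board x = +50 mm, y = -90 mm, 18 mm above the table (under the plate, 10 mm in from its edge). It points to -y of the board and ends 62 mm from the pin; this point is 58 mm along it. Flat, its upper face is 20 mm above the table, 8 mm above the board.
- pawn: turned wooden game pawn, 26 mm wide, 42 mm high, standing on the board between the two left tabs; origin under its centre. Leave it alone.
- eraser: white eraser in a blue sleeve, 20 x 42 x 12 mm, on the board between the two right tabs; origin under its centre. Leave it alone.
- pen_cup: orange pen cup, 80 mm wide, about 140 mm high with its pens, on the table to the left; origin under its centre. Leave it alone.
- tape_roll: yellow tape roll, 76 mm wide, 20 mm high, on the table to the left; origin under its centre. Leave it alone.
- marker: white marker pen with black cap, 135 mm long, 14 mm thick, on the table to the right; origin under its centre. Leave it alone.
- stapler: red and black stapler, 130 x 34 mm, about 52 mm high, on the table to the right; origin under its centre. Leave it alone.

How it is judged:
By the outcome, as a careful person would: the job done as asked, in the order asked, and still so for the second after the job is handed in, with the robot touching nothing.
It also fails if it takes over 48 s, if anything falls off the work surface, if the arm or the gripper's body presses on something with over 40 N, if the wrist force passes 120 N, or if a joint passes its speed limit or range.

## Robot

A 6-joint arm with a two-finger parallel gripper is mounted at the origin on the work surface. World frame = base frame: x ahead of the robot, y to its left, z up, the work surface at z = 0. Lengths are in m, angles in rad, forces in N, time in s.
With the tool pointing down it reaches from about 0.375 to 0.9 m from the base axis. Payload 3.1 kg.
Tool frame: the origin (TCP) lies at the very end of the fingers, on their centre line; the grasp point (between the pads) lies 19 mm behind it; z points along the fingers, y is the line along which they close (so a half turn about z gives the same grasp; the last joint's range is limited). The gripper opens to 87 mm and grips with 3 to 60 N. Pads are 19 mm wide; open, the fingers measure 117 mm over their backs; the gripper's body (75 mm by 190 mm) begins 51 mm behind the grasp point.
Start: joints at [-1.313, 0.527, 1.433, -0, 1.181, -0.178], TCP at [0.264, -0.567, 0.202] pointing down, gripper open.
Joint ranges: [-3.08, 3.08], [-0.75, 2.2], [0.22, 2.44], [-1.43, 4.57], [0, 2.65], [-2.85, 2.85]. Speed limits (rad/s): [2.79, 2.79, 3.14, 3.14, 3.14, 3.14].

## Interface

Orientations are given as a unit quaternion [x, y, z, w].
In Python, from rig import status, viewer, robot gives the robot as it stands.
- The arm moves only by the tool arm_command, never from a script. Its arguments are lists of equal length, an entry for each row: "delta_rot": the turn, a rotation vector about the tool's x, y, z in degrees, a list of three; "delta_pos": the shift along the tool's x, y, z in m, a list of three; "gripper": the closure, from -1 (fully open) to 1 (shut). In form: {"delta_rot": [[rx, ry, rz], ...], "delta_pos": [[dx, dy, dz], ...], "gripper": [gripper, ...]}. A call has 1 to 12 rows; each row is the pose to reach, as a shift and turn from the pose commanded when the call began, along the tool's axes at that moment; what a row does not reach only later rows make up. A row lasts 1/12 s, in which the tool goes at most 41.7 mm and 7.16 degrees, less where a joint would pass 70% of its speed; a pose out of reach is approached as far as the arm can. A call with a gripper value outside its range is refused whole. The fingers move at their own pace and stop on an object; "grip_force" is the grip in N (left out, the last holds). Time passes only in rows, so rows that repeat a pose let the fingers close. It gives the time, the measured TCP pose, the force, the opening and the grip force at its end, in the units of the state.
- status.get_obs(): the state, without advancing time (a new reading comes with each control period).
- viewer.camera(name): name is "scene" or "top"; returns a dict with "pixels" (400x640x3 uint8, blue, green, red), "fx", "fy", "cx", "cy" (pixels), "pose" (4x4, takes a point from camera to world coordinates). Camera axes: x right, y down, z forward; pixel columns grow to the right and rows downward; lengths in m; the calibration is good to about 2 mm. A picture is of the moment at which its call begins. There is no depth.
- robot.hand_in(): hands the job in; it is judged then, once.
The state is a dict: "time": time; "q": joint angles; "joint_velocities": joint speeds; "joint_torque": joint torques, N m; "position": TCP position; "tool_rot": TCP orientation; "ft_force": force on the tool from outside, world axes, zero at the start; "moment": the same for the moment, N m; "grip_width": finger opening in m; "grip_force": force on a finger pad.
Only numpy, scipy, OpenCV 4.12 (cv2) and the standard library are available. Lean on these libraries where they do the work, as an engineer would, in place of code of your own. Each camera call takes 0.05 s, during which the arm holds its last target. There are 200 camera calls.

## Working session

There is one attempt and no reset: what is moved stays moved. The work goes in short steps, Python scripts to look and compute and a tool call to move; the robot and the scene stay as the last step left them, time stands still between calls to the robot, and variables do not carry over. Pictures are saved under pics/ and viewed, at most 10 in all, crops included, and the job is handed in when it is done.

Besides the shell and the picture viewer there is one more tool, called after "Emit:" as a command line: name --argument value ..., lists and objects as JSON in quotes. arm_command: Moves the arm, as the interface text tells. Its arguments: {"type":"object","properties":{"delta_rot":{"type":"array","items":{"type":"array","items":{"type":"number"}}},"delta_pos":{"type":"array","items":{"type":"array","items":{"type":"number"}}},"gripper":{"type":"array","items":{"type":"number"}},"grip_force":{"type":"number"}},"required":["delta_rot","delta_pos","gripper"]}

```bash
mkdir -p pics; cat > h.py <<'E'
import numpy as np, cv2
from rig import status, viewer, robot
def ray(c,u,v):
    P=np.array(c["pose"]); d=P[:3,:3]@np.array([(u-c["cx"])/c["fx"],(v-c["cy"])/c["fy"],1]); return P[:3,3],d
def onz(c,u,v,z):
    o,d=ray(c,u,v); return o+d*(z-o[2])/d[2]
def proj(c,p):
    P=np.array(c["pose"]); q=P[:3,:3].T@(np.asarray(p)-P[:3,3]); return np.array([c["fx"]*q[0]/q[2]+c["cx"],c["fy"]*q[1]/q[2]+c["cy"]])
def tri(c1,p1,c2,p2):
    A=np.zeros((3,3));b=np.zeros(3)
    for c,p in((c1,p1),(c2,p2)):
        o,d=ray(c,*p); d=d/np.linalg.norm(d); M=np.eye(3)-np.outer(d,d); A+=M;b+=M@o
    return np.linalg.solve(A,b)
def blobs(img,lo,hi,amin=20):
    m=cv2.inRange(cv2.cvtColor(img,cv2.COLOR_BGR2HSV),np.array(lo),np.array(hi))
    n,l,s,c=cv2.connectedComponentsWithStats(m)
    return [(c[i].round(1).tolist(),s[i].tolist()) for i in range(1,n) if s[i][4]>=amin]
E
python3 - <<'E'
from h import *
for n in("scene","top"):
    c=viewer.camera(n); cv2.imwrite(f"pics/{n}0.png",c["pixels"])
    print(n,c["fx"],np.array(c["pose"]).round(3).tolist())
    print("blue",blobs(c["pixels"],(100,120,60),(130,255,255)))
    print("orange",blobs(c["pixels"],(5,150,100),(20,255,255)))
o=status.get_obs();print(o)
E
```

```text
scene 428.2897331084053 [[0.629, 0.654, -0.42, 1.097], [0.777, -0.529, 0.341, -0.459], [0.001, -0.541, -0.841, 1.207], [0.0, 0.0, 0.0, 1.0]]
blue [([510.8, 96.7], [462, 66, 96, 65, 3056]), ([439.1, 132.8], [435, 124, 9, 19, 38]), ([366.8, 202.2], [364, 200, 6, 5, 20]), ([297.0, 209.1], [295, 207, 5, 5, 20]), ([332.4, 237.1], [330, 235, 6, 5, 25]), ([302.2, 240.4], [298, 237, 9, 8, 39])]
orange [([293.5, 201.1], [59, 0, 543, 400, 79230]), ([525.4, 22.4], [486, 3, 68, 50, 599]), ([442.2, 37.8], [401, 5, 81, 58, 736]), ([153.6, 53.2], [151, 51, 6, 5, 20]), ([97.8, 91.0], [93, 83, 11, 14, 40]), ([375.7, 116.6], [371, 114, 12, 6, 40]), ([29.6, 228.7], [0, 163, 82, 166, 5595]), ([82.2, 198.3], [69, 185, 25, 28, 137]), ([63.5, 202.7], [59, 198, 11, 11, 58]), ([216.7, 302.9], [209, 299, 15, 9, 27]), ([63.2, 365.6], [45, 331, 37, 69, 376])]
top 386.2559045326323 [[0.004, -0.988, 0.155, 0.379], [-1.0, -0.005, -0.009, 0.004], [0.01, -0.155, -0.988, 1.059], [0.0, 0.0, 0.0, 1.0]]
blue [([569.6, 65.5], [562, 36, 16, 59, 568]), ([27.2, 140.6], [0, 91, 61, 103, 5674]), ([67.4, 114.8], [62, 110, 15, 
[... 741 characters left out ...]
31351353e+00,  5.28380804e-01,  1.43373147e+00, -2.84178323e-05,
        1.18144756e+00, -1.78485836e-01]), 'joint_velocities': array([-6.42465244e-04, -9.17242854e-04, -3.58183201e-03,  9.07549801e-06,
        3.26935980e-04,  6.03997888e-04]), 'joint_torque': array([-9.96748749e-04, -4.40988564e+01, -1.77150500e+01,  6.34464598e-02,
        5.34113555e-02, -4.05483433e-05]), 'position': array([ 0.26366525, -0.56589957,  0.20157846]), 'tool_rot': array([ 9.76355328e-01,  2.16169621e-01, -5.18719439e-05, -9.82310523e-04]), 'ft_force': array([-0.2312452 , -0.26837255, -0.65532165]), 'moment': array([ 0.01792932, -0.00995849,  0.04116156]), 'grip_force': 0.0, 'grip_width': 0.08682955492636132}
```

View pics/scene0.png

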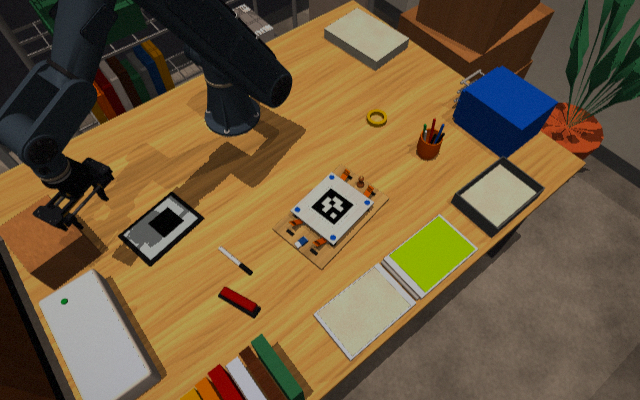

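View pics/top0.png

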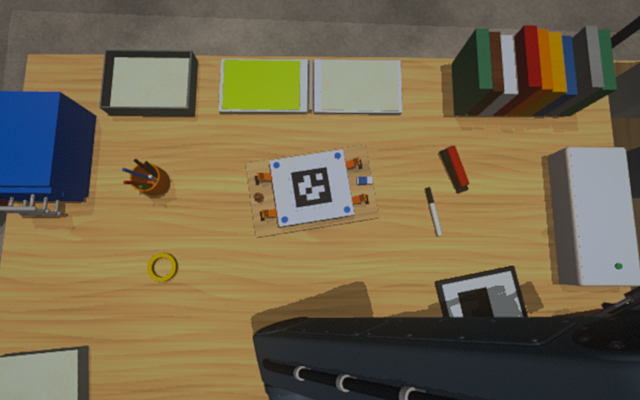

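```bash
cat > m.py <<'E'
from h import *
s=viewer.camera("scene");t=viewer.camera("top")
T={"a":(284.3,219.2),"b":(346.5,209.1),"c":(276,164.7),"d":(337.2,155.3)}
P={}
def cen(c,p,r,lo,hi):
    # refined blob centre, saturation-weighted, near predicted pixel
    u,v=np.round(p).astype(int); K=8
    im=cv2.resize(c["pixels"][v-r:v+r+1,u-r:u+r+1],None,fx=K,fy=K,interpolation=cv2.INTER_CUBIC)
    m=cv2.inRange(cv2.cvtColor(im,cv2.COLOR_BGR2HSV),np.array(lo),np.array(hi))
    M=cv2.moments(m,True)
    return np.array([u-r+(M["m10"]/M["m00"]+.5)/K-.5, v-r+(M["m01"]/M["m00"]+.5)/K-.5]),M["m00"]/K/K
for k,p in T.items():
    pt,a1=cen(t,p,6,(100,110,50),(130,255,255))
    ps,a2=cen(s,proj(s,onz(t,*pt,.051)),7,(100,110,50),(130,255,255))
    P[k]=tri(t,pt,s,ps); print(k,pt.round(1),a1,ps.round(1),a2,P[k].round(4), onz(t,*pt,.051).round(4),onz(s,*ps,.051).round(4))
X=np.array([P[k] for k in"abcd"]);C=X.mean(0)
vx=(P["c"]+P["d"]-P["a"]-P["b"])[:2]/2; vy=(P["a"]+P["c"]-P["b"]-P["d"])[:2]/2
print("centre",C.round(4),"len",np.linalg.norm(vx),np.linalg.norm(vy),"yaw",np.arctan2(vx[1],vx[0]),np.arctan2(-vy[0],vy[1]))
for k,p in {"d":(352.4,162.5),"c":(264.3,176.1),"b":(358.6,198.7),"a":(269,212.9)}.items():
    pt,_=cen(t,p,9,(5,150,80),(20,255,255)); print(k,pt.round(1),onz(t,*pt,.045).round(3))
o=status.get_obs()
from scipy.spatial.transform import Rotation as R
print(R.from_quat(o["tool_rot"]).as_matrix().round(4).tolist())
E
python3 m.py
```

```text
a [284.2 219.2] 29.40625 [331.3 176.8] 16.515625 [0.4863 0.0859 0.0494] [0.486  0.0855 0.051 ] [0.4873 0.0854 0.051 ]
b [346.6 209.1] 28.40625 [296.9 209.1] 19.703125 [ 0.5139 -0.0781  0.0496] [ 0.5135 -0.0783  0.051 ] [ 0.5148 -0.0782  0.051 ]
c [276.  164.7] 26.109375 [366.8 202.1] 19.015625 [0.6329 0.1105 0.0497] [0.6324 0.11   0.051 ] [0.6336 0.1102 0.051 ]
d [337.2 155.2] 26.390625 [332.6 237.1] 22.671875 [ 0.6602 -0.0539  0.0497] [ 0.6597 -0.054   0.051 ] [ 0.6608 -0.0542  0.051 ]
centre [0.5733 0.0161 0.0496] len 0.14843472612886094 0.16644684364264326 yaw 0.1649366368438109 0.16552571850507974
d [352.7 162.4] [ 0.642 -0.096  0.045]
c [263.8 176.1] [0.602 0.142 0.045]
b [359.  198.5] [ 0.543 -0.112  0.045]
a [268.5 213. ] [0.503 0.128 0.045]
[[0.9065, 0.4221, -0.0004], [0.4221, -0.9065, 0.0013], [0.0002, -0.0013, -1.0]]
```

Emit:
arm_command --delta_rot '[[0,0,1.3],[0,0,2.6],[0,0,3.9],[0,0,5.2],[0,0,6.5],[0,0,7.8],[0,0,9.1],[0,0,10.4],[0,0,11.7],[0,0,13],[0,0,14.3],[0,0,15.5]]' --delta_pos '[[0.03,-0.0233,0],[0.06,-0.0467,0],[0.09,-0.07,0],[0.12,-0.0933,0],[0.15,-0.1167,0],[0.18,-0.14,0],[0.21,-0.1633,0],[0.24,-0.1867,0],[0.27,-0.21,0],[0.3,-0.2333,0],[0.33,-0.2567,0],[0.36,-0.28,0]]' --gripper '[1,1,1,1,1,1,1,1,1,1,1,1]' --grip_force 10

```text
time: 1.2
position: [0.4724, -0.1589, 0.2025]
tool_rot: [0.997, 0.082, -0.0, 0.0]
ft_force: [-0.2, -0.6, 0.4]
grip_width: 0.0149
grip_force: 0.0
```

```bash
cat > d.py <<'E'
import sys
from h import *
from scipy.spatial.transform import Rotation as R
C=np.array([.5733,.0161]);y=.165
def bd(x,yy): return C+np.array([np.cos(y)*x-np.sin(y)*yy,np.sin(y)*x+np.cos(y)*yy])
o=status.get_obs();M=R.from_quat(o["tool_rot"]).as_matrix();p=o["position"]
print("t",round(o["time"],2),"pos",p.round(4),"F",o["ft_force"].round(2),"w",round(o["grip_width"],4),"yaw",np.arctan2(M[1,0],M[0,0]).round(4),"tilt",M[:2,2].round(4))
rz=np.degrees(np.arctan2(M[1,0],M[0,0])-y);print("rot z deg",rz.round(2))
for k,b in {"a":(-74,83),"b":(-74,-83),"c":(74,83),"d":(74,-83),"ta":(-50,141),"tb":(-50,-141),"tc":(50,141),"td":(50,-141)}.items():
    w=bd(*np.array(b)/1000); print(k,"tool delta to z=.1:",(M.T@(np.r_[w,.1]-p)).round(4))
E
python3 d.py
```

```text
t 1.2 pos [ 0.4724 -0.1589  0.2025] F [-0.16 -0.57  0.4 ] w 0.0149 yaw 0.164 tilt [-0. -0.]
rot z deg -0.06
a tool delta to z=.1: [ 0.054  -0.2391  0.1025]
b tool delta to z=.1: [ 0.0542 -0.0731  0.1025]
c tool delta to z=.1: [ 0.202  -0.2393  0.1025]
d tool delta to z=.1: [ 0.2022 -0.0733  0.1025]
ta tool delta to z=.1: [ 0.078  -0.2972  0.1025]
tb tool delta to z=.1: [ 0.0782 -0.0152  0.1025]
tc tool delta to z=.1: [ 0.178  -0.2973  0.1025]
td tool delta to z=.1: [ 0.1782 -0.0153  0.1025]
```

Emit:
arm_command --delta_rot '[[0,0,0],[0,0,0],[0,0,0],[0,0,0],[0,0,0],[0,0,0],[0,0,0],[0,0,0],[0,0,0]]' --delta_pos '[[0.018,-0.024,0.01],[0.036,-0.048,0.035],[0.054,-0.073,0.06],[0.054,-0.073,0.09],[0.054,-0.073,0.115],[0.054,-0.073,0.13],[0.054,-0.073,0.137],[0.054,-0.073,0.137],[0.054,-0.073,0.137]]' --gripper '[1,1,1,1,1,1,1,1,1]'

```text
time: 1.95
position: [0.5136, -0.0801, 0.0657]
tool_rot: [0.997, 0.082, 0.0, 0.0]
ft_force: [0.7, -0.0, 0.1]
grip_width: 0.0005
grip_force: 0.0
```

```bash
python3 d.py; python3 - <<'E'
from h import *
t=viewer.camera("top");s=viewer.camera("scene")
a=cv2.resize(t["pixels"][130:240,240:390],None,fx=4,fy=4);b=cv2.resize(s["pixels"][150:260,260:410],None,fx=4,fy=4)
cv2.imwrite("pics/b.png",cv2.resize(np.vstack([a,b])[:, :],None,fx=.68,fy=.68))
E
```

```text
t 1.95 pos [ 0.5136 -0.0801  0.0657] F [ 0.7  -0.03  0.12] w 0.0005 yaw 0.165 tilt [ 0.0003 -0.0001]
rot z deg -0.0
a tool delta to z=.1: [ 0.0007 -0.1681 -0.0344]
b tool delta to z=.1: [ 0.0007 -0.0021 -0.0343]
c tool delta to z=.1: [ 0.1487 -0.1681 -0.0343]
d tool delta to z=.1: [ 0.1487 -0.0021 -0.0343]
ta tool delta to z=.1: [ 0.0247 -0.2261 -0.0344]
tb tool delta to z=.1: [ 0.0247  0.0559 -0.0343]
tc tool delta to z=.1: [ 0.1247 -0.2261 -0.0343]
td tool delta to z=.1: [ 0.1247  0.0559 -0.0343]
```

View pics/b.png

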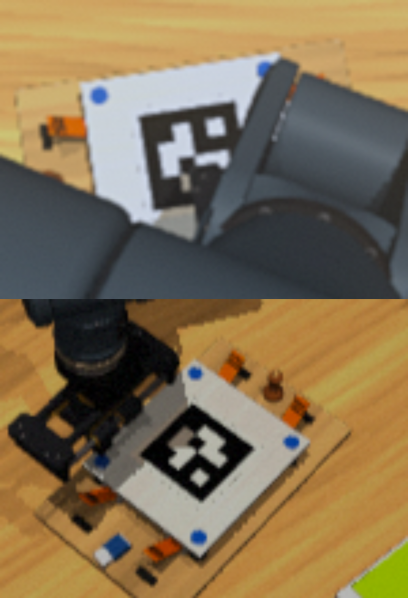

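Emit:
arm_command --delta_rot '[[0,0,0],[0,0,0],[0,0,0],[0,0,0],[0,0,0]]' --delta_pos '[[0.001,-0.002,0.006],[0.001,-0.002,0.012],[0.001,-0.002,0.0145],[0.001,-0.002,0.0155],[0.001,-0.002,0.0155]]' --gripper '[1,1,1,1,1]'

```text
time: 2.47
position: [0.5136, -0.0776, 0.0496]
tool_rot: [0.997, 0.083, -0.0, -0.0]
ft_force: [-0.7, -0.6, 0.3]
grip_width: 0.001
grip_force: 0.0
```

Emit:
arm_command --delta_rot '[[0,0,0],[0,0,0]]' --delta_pos '[[0,0,0.001],[0,0,0.001]]' --gripper '[1,1]'

```text
time: 2.63
position: [0.5139, -0.0777, 0.0489]
tool_rot: [0.997, 0.083, -0.0, -0.0]
ft_force: [-0.3, 0.8, 0.3]
grip_width: 0.0004
grip_force: 0.0
```

Emit:
arm_command --delta_rot '[[0,0,0],[0,0,0]]' --delta_pos '[[0,0,0.001],[0,0,0.001]]' --gripper '[1,1]'

```text
time: 2.8
position: [0.5139, -0.0777, 0.0479]
tool_rot: [0.997, 0.083, 0.0, -0.0]
ft_force: [-0.8, 0.2, 0.3]
grip_width: 0.0008
grip_force: 0.0
```

Emit:
arm_command --delta_rot '[[0,0,0],[0,0,0],[0,0,0]]' --delta_pos '[[0,0,0.001],[0,0,0.001],[0,0,0.001]]' --gripper '[1,1,1]'

```text
time: 3.05
position: [0.5139, -0.0777, 0.0469]
tool_rot: [0.997, 0.083, -0.0, -0.0]
ft_force: [-0.1, -0.3, 0.7]
grip_width: 0.0003
grip_force: 0.0
```

Emit:
arm_command --delta_rot '[[0,0,0],[0,0,0],[0,0,0]]' --delta_pos '[[0,0,0.0005],[0,0,0.0005],[0,0,0.0005]]' --gripper '[1,1,1]'

```text
time: 3.3
position: [0.5139, -0.0777, 0.0464]
tool_rot: [0.997, 0.083, -0.0, -0.0]
ft_force: [-0.3, 0.7, 0.2]
grip_width: 0.0004
grip_force: 0.0
```

```bash
python3 - <<'E'
from h import *
s=viewer.camera("scene")
print([b for b in blobs(s["pixels"],(100,110,50),(130,255,255),6) if 280<b[0][0]<380 and 160<b[0][1]<260])
print(status.get_obs()["ft_force"].round(2),status.get_obs()["position"].round(4),status.get_obs()["moment"].round(3))
cv2.imwrite("pics/b2.png",cv2.resize(s["pixels"][150:260,260:410],None,fx=5,fy=5))
E
```

```text
[([331.1, 176.7], [329, 175, 5, 4, 16]), ([366.8, 202.2], [364, 200, 6, 5, 20]), ([296.6, 210.3], [295, 209, 5, 3, 7]), ([332.4, 237.1], [330, 235, 6, 5, 25]), ([302.6, 240.5], [298, 237, 10, 8, 45])]
[ 0.5  -0.08 -0.51] [ 0.5139 -0.0777  0.0464] [ 0.048  0.064 -0.014]
```

View pics/b2.png

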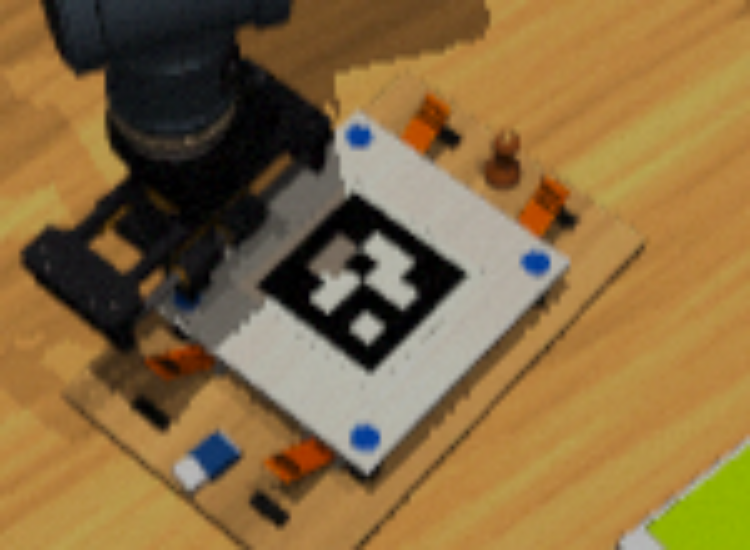

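Emit:
arm_command --delta_rot '[[0,0,0],[0,0,0],[0,0,0]]' --delta_pos '[[0,0,0.0005],[0,0,0.0005],[0,0,0.0005]]' --gripper '[1,1,1]'

```text
time: 3.6
position: [0.5139, -0.0777, 0.0459]
tool_rot: [0.997, 0.083, -0.0, -0.0]
ft_force: [-0.5, 0.6, 0.9]
grip_width: 0.0005
grip_force: 0.0
```

Emit:
arm_command --delta_rot '[[0,0,0],[0,0,0],[0,0,0]]' --delta_pos '[[0,0,0.0005],[0,0,0.0005],[0,0,0.0005]]' --gripper '[1,1,1]'

```text
time: 3.85
position: [0.5139, -0.0777, 0.0454]
tool_rot: [0.997, 0.083, -0.0, -0.0]
ft_force: [-0.9, 0.5, -0.7]
grip_width: 0.0008
grip_force: 0.0
```

Emit:
arm_command --delta_rot '[[0,0,0],[0,0,0],[0,0,0]]' --delta_pos '[[0,0,0.0005],[0,0,0.0005],[0,0,0.0005]]' --gripper '[1,1,1]'

```text
time: 4.1
position: [0.5139, -0.0777, 0.0449]
tool_rot: [0.997, 0.083, -0.0, -0.0]
ft_force: [-0.3, 0.2, -0.8]
grip_width: 0.0004
grip_force: 0.0
```

```bash
python3 d.py | head -1
```

```text
t 4.1 pos [ 0.5139 -0.0777  0.0449] F [-0.34  0.16 -0.85] w 0.0004 yaw 0.1653 tilt [-0.  0.]
```

Emit:
arm_command --delta_rot '[[0,0,0],[0,0,0],[0,0,0]]' --delta_pos '[[0,0,0.0005],[0,0,0.0005],[0,0,0.0005]]' --gripper '[1,1,1]'

```text
time: 4.35
position: [0.5139, -0.0777, 0.0444]
tool_rot: [0.997, 0.083, -0.0, -0.0]
ft_force: [0.2, -0.1, -0.4]
grip_width: 0.0003
grip_force: 0.0
```

Emit:
arm_command --delta_rot '[[0,0,0],[0,0,0],[0,0,0]]' --delta_pos '[[0,0,0.0005],[0,0,0.0005],[0,0,0.0005]]' --gripper '[1,1,1]'

```text
time: 4.6
position: [0.5139, -0.0777, 0.0439]
tool_rot: [0.997, 0.083, -0.0, -0.0]
ft_force: [0.0, 0.1, 0.2]
grip_width: 0.0003
grip_force: 0.0
```

```bash
python3 - <<'E'
from h import *
s=viewer.camera("scene")
o=status.get_obs();print(o["ft_force"].round(2),o["position"].round(4))
print(proj(s,o["position"]).round(1), proj(s,[.5139,-.0777,.051]).round(1))
cv2.imwrite("pics/b3.png",cv2.resize(s["pixels"][190:230,270:330],None,fx=12,fy=12,interpolation=cv2.INTER_CUBIC))
E
```

```text
[ 0.44 -0.06 -0.36] [ 0.5139 -0.0777  0.0439]
[297. 210.] [296.9 208.9]
```

View pics/b3.png

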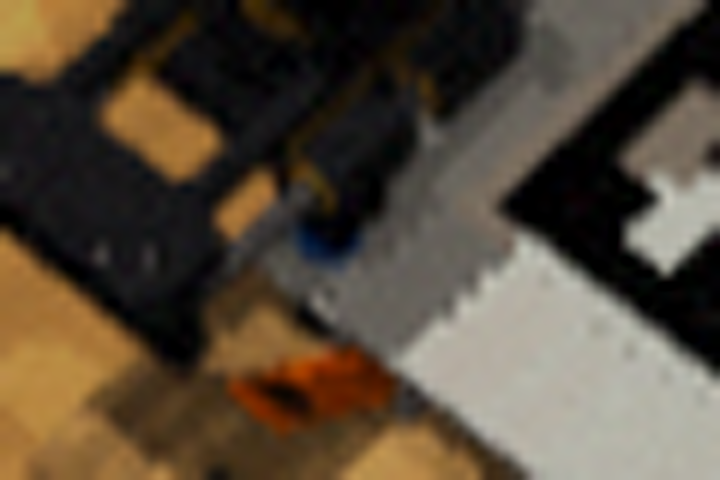

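Emit:
arm_command --delta_rot '[[0,0,0],[0,0,0],[0,0,0]]' --delta_pos '[[0,0,0.0005],[0,0,0.001],[0,0,0.001]]' --gripper '[1,1,1]'

```text
time: 4.9
position: [0.5139, -0.0777, 0.0429]
tool_rot: [0.997, 0.083, -0.0, -0.0]
ft_force: [-0.3, 0.3, -0.8]
grip_width: 0.0001
grip_force: 0.0
```

Emit:
arm_command --delta_rot '[[0,0,0],[0,0,0],[0,0,0]]' --delta_pos '[[0,0,0.0005],[0,0,0.001],[0,0,0.001]]' --gripper '[1,1,1]'

```text
time: 5.15
position: [0.5139, -0.0777, 0.0419]
tool_rot: [0.997, 0.083, -0.0, -0.0]
ft_force: [0.2, 0.0, -0.2]
grip_width: 0.0002
grip_force: 0.0
```

```bash
python3 - <<'E'
from h import *
s=viewer.camera("scene");o=status.get_obs();print(o["ft_force"].round(2),o["position"].round(4),o["joint_torque"].round(3))
d0=cv2.imread("pics/scene0.png")
# whole-plate appearance shift along the pattern edges: compare with start picture
a=cv2.cvtColor(d0[190:245,310:362],cv2.COLOR_BGR2GRAY).astype(np.float32);b=cv2.cvtColor(s["pixels"][190:245,310:362],cv2.COLOR_BGR2GRAY).astype(np.float32)
print(cv2.phaseCorrelate(a,b), np.abs(a-b).mean())
E
```

```text
[ 0.23  0.08 -0.42] [ 0.5139 -0.0777  0.0419] [-3.0000e-03 -3.9987e+01 -8.6770e+00  4.4000e-02 -4.9000e-02  0.0000e+00]
((0.18416437257739915, -0.018438790331313015), 0.9129806636292257) 9.973077
```

Emit:
arm_command --delta_rot '[[0,0,0],[0,0,0],[0,0,0]]' --delta_pos '[[0,0,0.0005],[0,0,0.001],[0,0,0.001]]' --gripper '[1,1,1]'

```text
time: 5.45
position: [0.5139, -0.0777, 0.0409]
tool_rot: [0.997, 0.083, -0.0, -0.0]
ft_force: [-0.1, -0.0, 0.1]
grip_width: 0.0005
grip_force: 0.0
```

Emit:
arm_command --delta_rot '[[0,0,0],[0,0,0],[0,0,0]]' --delta_pos '[[0,0,0.0005],[0,0,0.001],[0,0,0.001]]' --gripper '[1,1,1]'

```text
time: 5.7
position: [0.5139, -0.0777, 0.0399]
tool_rot: [0.997, 0.083, -0.0, -0.0]
ft_force: [-0.9, -0.3, 0.3]
grip_width: 0.0006
grip_force: 0.0
```

Emit:
arm_command --delta_rot '[[0,0,0],[0,0,0],[0,0,0]]' --delta_pos '[[0,0,0.0005],[0,0,0.001],[0,0,0.001]]' --gripper '[1,1,1]'

```text
time: 5.95
position: [0.5139, -0.0777, 0.0389]
tool_rot: [0.997, 0.083, -0.0, -0.0]
ft_force: [-0.5, 0.0, -0.9]
grip_width: 0.0005
grip_force: 0.0
```

```bash
python3 - <<'E'
from h import *
s=viewer.camera("scene");o=status.get_obs();print(o["ft_force"].round(2),o["position"].round(4),o["moment"].round(3))
d0=cv2.imread("pics/scene0.png")
cv2.imwrite("pics/b4.png",np.hstack([cv2.resize(i[185:235,275:315],None,fx=9,fy=9,interpolation=cv2.INTER_CUBIC) for i in(d0,s["pixels"])]))
E
```

```text
[-0.73  0.49 -0.69] [ 0.5139 -0.0777  0.0389] [0.059 0.047 0.029]
```

View pics/b4.png

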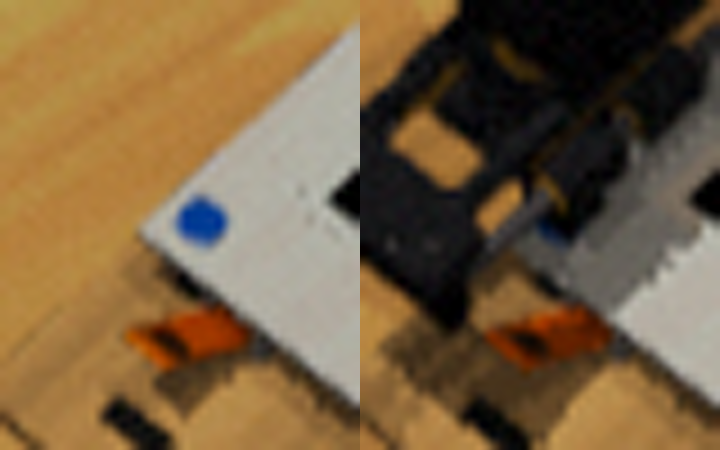

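Emit:
arm_command --delta_rot '[[0,0,0],[0,0,0],[0,0,0]]' --delta_pos '[[0,0,0.0005],[0,0,0.001],[0,0,0.001]]' --gripper '[1,1,1]'

```text
time: 6.25
position: [0.5139, -0.0777, 0.0379]
tool_rot: [0.997, 0.083, -0.0, -0.0]
ft_force: [0.6, 0.8, 0.2]
grip_width: 0.0003
grip_force: 0.0
```

Emit:
arm_command --delta_rot '[[0,0,0],[0,0,0],[0,0,0]]' --delta_pos '[[0,0,0.0005],[0,0,0.001],[0,0,0.001]]' --gripper '[1,1,1]'

```text
time: 6.5
position: [0.5139, -0.0777, 0.0369]
tool_rot: [0.997, 0.083, -0.0, -0.0]
ft_force: [0.2, 0.2, 0.5]
grip_width: 0.0004
grip_force: 0.0
```

```bash
python3 - <<'E'
from h import *
s=viewer.camera("scene");o=status.get_obs();print(o["ft_force"].round(2),o["position"].round(4),o["moment"].round(3),o["q"].round(4))
d0=cv2.imread("pics/scene0.png")
K=12
im=cv2.resize(s["pixels"][185:235,275:325],None,fx=K,fy=K,interpolation=cv2.INTER_CUBIC)
def dot(p,col):
    u,v=(proj(s,p)-[275,185]+.5)*K; cv2.circle(im,(int(u),int(v)),4,col,-1)
c,sn=np.cos(.165),np.sin(.165)
for z,col in((.0369,(0,255,0)),(.051,(0,255,255)),(.07,(255,0,255))):
  for x in(-.0095,.0095):
    for y in(-.015,.015): dot(np.r_[o["position"][:2]+[c*x-sn*y,sn*x+c*y],z],col)
cv2.imwrite("pics/b5.png",cv2.convertScaleAbs(im,alpha=1.8))
E
```

```text
[ 0.95 -0.22  0.17] [ 0.5139 -0.0777  0.0369] [-0.042  0.031  0.032] [-0.3653  0.6522  1.8271  0.      0.6624  1.0402]
```

View pics/b5.png

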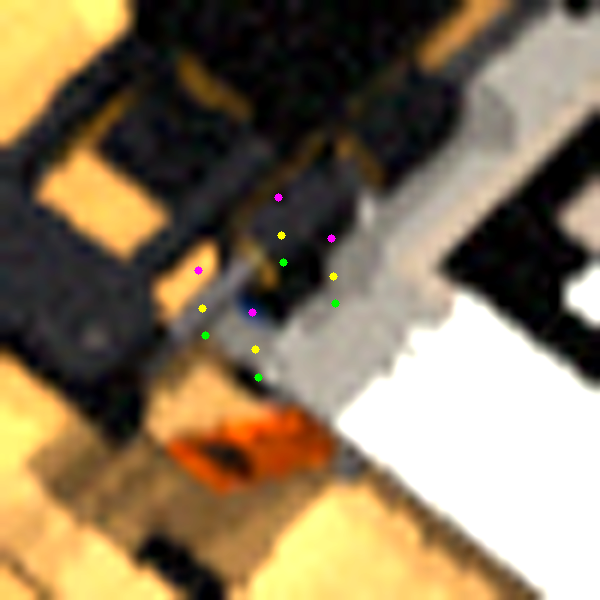

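Emit:
arm_command --delta_rot '[[0,0,0],[0,0,0],[0,0,0]]' --delta_pos '[[0,0,0.0005],[0,0,0.001],[0,0,0.0015]]' --gripper '[1,1,1]'

```text
time: 6.8
position: [0.5139, -0.0778, 0.0354]
tool_rot: [0.997, 0.083, 0.0, 0.0]
ft_force: [-0.0, 0.3, -1.0]
grip_width: 0.0003
grip_force: 0.0
```

Emit:
arm_command --delta_rot '[[0,0,0],[0,0,0],[0,0,0]]' --delta_pos '[[0,0,0.0005],[0,0,0.001],[0,0,0.0015]]' --gripper '[1,1,1]'

```text
time: 7.05
position: [0.5139, -0.0777, 0.0339]
tool_rot: [0.997, 0.083, -0.0, -0.0]
ft_force: [-0.1, 0.8, -0.9]
grip_width: 0.0005
grip_force: 0.0
```

```bash
python3 - <<'E'
from h import *
s=viewer.camera("scene");o=status.get_obs();print(o["ft_force"].round(2),o["position"].round(4),o["moment"].round(3))
d0=cv2.imread("pics/scene0.png")
# orange tab b and dark finger outline near the dot
g=cv2.cvtColor(s["pixels"],cv2.COLOR_BGR2GRAY)
print(g[200:218,288:312])
E
```

```text
[ 0.49  1.07 -0.17] [ 0.5139 -0.0777  0.0338] [-0.     0.028 -0.007]
[[  8  10   9  13  17  24  28  23   0  12  24  24  18  20  18  23  32  21
   20   7  25  54  76  87]
 [  5   8  16  21  23  26  20   3  19  24  27  18  17  25  25  24  30  64
   30  24  53  76  86  99]
 [ 34  14  20  23  26  24   7  16  24  27  23  25  24  25  24  13  22  98
   61  54  74  85 101 103]
 [ 60  13  25  21  21   8  14  24  18  20  24  21  23  21  14   5  24  92
   75  74  83 101  98 106]
 [ 57  24  23  18   2  11  23  20  21  24  24  22  18  13  11   6  26  71
   75  84 101 103 104 105]
 [ 24  22  14  16  37  14  21  54  24  19  27  16  11  13   9  32  54  75
   75  97 104 108 109 110]
 [ 22  19  36  74  86   8  35  81  51  26  20   2  11   4  26  59  77  74
   75 103 106 107 106  89]
 [ 16  31  84 125 113  29  49  57  66  29  11   9  11   0  53  74  74  77
   73 100 105 107 109  66]
 [ 35  87 126 120  84  53  59  52  35  26  10   9   9   3  56  74  74  76
   82  94 102 105 107 112]
 [ 88 123 117  85  59  64  51  28  14  26  12   3   5  31  59  74  85  78
   97  98  99  92 107 110]
 [107 128  92  61  61  49  46  20   2   1  10   9  38  64  74  75  94  97
  100  96  99 100 102 104]
 [ 52 106  63  60  51  53  65  49  38  14   0  32  74  74  82  78  97  96
   99  98  99  98 101 102]
 [ 15  65  60  47  46  70  72  73  65  45  43  75  81  75  99  96  97  95
  101 103 102 100 133 136]
 [ 14  61  43  44  49  62  71  80  75  74  85  99 103  81  96  99  99  97
  100 100 102 101 173 180]
 [ 25  33  43  47  53  56  56  72  74  74  92  93  97  98  99 100  98 100
  101  97 136 134 179 178]
 [ 34  40  49  74  72  52  36  36  66  73  82  85  98  99  98  99 100 102
   98  95 178 181 178 176]
 [ 45  52  71 103 107  82  38   7  35  58  90  98 100  99 100  98  99  99
  134 136 174 176 178 175]
 [ 75  74 104 107 112 110  75  47  15  35  61  85  97  99  98 100  99 132
  176 177 177 175 176 174]]
```

Emit:
arm_command --delta_rot '[[0,0,0],[0,0,0],[0,0,0]]' --delta_pos '[[0,0,0.0005],[0,0,0.001],[0,0,0.0015]]' --gripper '[1,1,1]'

```text
time: 7.35
position: [0.514, -0.0777, 0.0324]
tool_rot: [0.997, 0.083, 0.0, 0.0]
ft_force: [0.2, -0.3, 0.4]
grip_width: 0.0004
grip_force: 0.0
```

Emit:
arm_command --delta_rot '[[0,0,0],[0,0,0],[0,0,0]]' --delta_pos '[[0,0,0.0005],[0,0,0.001],[0,0,0.0015]]' --gripper '[1,1,1]'

```text
time: 7.6
position: [0.5139, -0.0777, 0.0309]
tool_rot: [0.997, 0.083, -0.0, 0.0]
ft_force: [-0.2, -0.7, 0.4]
grip_width: 0.0004
grip_force: 0.3
```

Emit:
arm_command --delta_rot '[[0,0,0],[0,0,0],[0,0,0]]' --delta_pos '[[0,0,0.0005],[0,0,0.001],[0,0,0.0015]]' --gripper '[1,1,1]'

```text
time: 7.85
position: [0.5139, -0.0778, 0.0295]
tool_rot: [0.997, 0.083, -0.0, 0.0]
ft_force: [-0.1, -0.5, 1.6]
grip_width: 0.0006
grip_force: 0.5
```

```bash
python3 - <<'E'
from h import *
s=viewer.camera("scene");o=status.get_obs();print(o["ft_force"].round(2),o["position"].round(4),o["moment"].round(3))
g=cv2.cvtColor(s["pixels"],cv2.COLOR_BGR2GRAY)
print(g[206:218,290:304])
E
```

```text
[-0.35 -0.25  0.77] [ 0.5139 -0.0778  0.0294] [-0.095  0.125  0.041]
[[ 15  31  52  11  26  54  37  21  17  18  13   5  11  42]
 [ 38  88 101  15  38  76  69  27  20  10   4  13  37  75]
 [ 88 114  98  35  47  64  67  46  14  11  10   7  51  77]
 [118  88  72  63  65  48  29  48  14  10   3   0  42  74]
 [ 94  59  57  65  52  27  12  25   9   8  17  31  62  74]
 [ 58  60  66  49  54  36  10   7   5  16  52  58  74  80]
 [ 61  63  45  57  71  67  47  30  11  49  84  74  82  96]
 [ 64  44  43  67  72  71  75  64  40  80 101  82  94  98]
 [ 45  38  49  54  67  73  76  75  74  92  96  95  99  97]
 [ 42  70  71  47  50  55  72  75  72  81  97  98  97  95]
 [ 74 101 106  77  40  15  52  71  80  99 101  98  96 103]
 [104 110 113 111  75  47  13  38  75  91  97  99  99 100]]
```

Emit:
arm_command --delta_rot '[[0,0,0],[0,0,0],[0,0,0]]' --delta_pos '[[0,0,0.0005],[0,0,0.0005],[0,0,0.0005]]' --gripper '[1,1,1]'

```text
time: 8.15
position: [0.5139, -0.0778, 0.0289]
tool_rot: [0.997, 0.083, -0.0, 0.0]
ft_force: [0.9, -0.7, -0.2]
grip_width: 0.0005
grip_force: 0.5
```

Emit:
arm_command --delta_rot '[[0,0,0],[0,0,0],[0,0,0]]' --delta_pos '[[0,0,0.0005],[0,0,0.0005],[0,0,0.0005]]' --gripper '[1,1,1]'

```text
time: 8.4
position: [0.5139, -0.0777, 0.0284]
tool_rot: [0.997, 0.083, -0.0, -0.0]
ft_force: [-0.3, 0.4, 1.2]
grip_width: 0.0006
grip_force: 0.5
```

Emit:
arm_command --delta_rot '[[0,0,0],[0,0,0],[0,0,0]]' --delta_pos '[[0,0,0.0005],[0,0,0.0005],[0,0,0.0005]]' --gripper '[1,1,1]'

```text
time: 8.65
position: [0.5139, -0.0777, 0.0279]
tool_rot: [0.997, 0.083, 0.0, 0.0]
ft_force: [-0.4, -0.4, 0.5]
grip_width: 0.0008
grip_force: 0.5
```

Emit:
arm_command --delta_rot '[[0,0,0],[0,0,0],[0,0,0]]' --delta_pos '[[0,0,0.0005],[0,0,0.0005],[0,0,0.0005]]' --gripper '[1,1,1]'

```text
time: 8.9
position: [0.514, -0.0778, 0.0277]
tool_rot: [0.997, 0.083, 0.0, 0.0]
ft_force: [-1.6, -0.8, 4.6]
grip_width: 0.0007
grip_force: 1.9
```

```bash
python3 - <<'E'
from h import *
import cv2
exec(open("m.py").read().split("for k,p in T")[0].split("P={}")[1].join(["",""]) if 0 else "")
src=open("m.py").read(); exec(src[src.index("def cen"):src.index("for k,p in T.items")])
s=viewer.camera("scene");d0={"pixels":cv2.imread("pics/scene0.png")}
for k,p in {"a":(331.3,176.8),"c":(366.8,202.1),"d":(332.6,237.1)}.items():
    A=[cen(c,p,7,(100,110,50),(130,255,255)) for c in(d0,s)]; print(k,A[0][0].round(2),(A[1][0]-A[0][0]).round(2))
t=viewer.camera("top");d0={"pixels":cv2.imread("pics/top0.png")}
for k,p in {"c":(276.,164.7),"d":(337.2,155.2)}.items():
    A=[cen(c,p,7,(100,110,50),(130,255,255)) for c in(d0,t)]; print("top",k,(A[1][0]-A[0][0]).round(2))
E
```

```text
a [331.3  176.83] [-0.   -0.08]
c [366.76 202.11] [-0.03 -0.65]
d [332.58 237.1 ] [-0.06 -0.03]
top c [ 0.5  -1.66]
top d [0.05 0.05]
```

Emit:
arm_command --delta_rot '[[0,0,0],[0,0,0],[0,0,0],[0,0,0],[0,0,0],[0,0,0],[0,0,0],[0,0,0],[0,0,0],[0,0,0]]' --delta_pos '[[0,0,-0.005],[0,0,-0.02],[0,0,-0.04],[0,0,-0.042],[0.008,0.0155,-0.042],[0.016,0.031,-0.042],[0.024,0.0465,-0.042],[0.024,0.0465,-0.03],[0.024,0.0465,-0.02],[0.024,0.0465,-0.02]]' --gripper '[1,1,1,1,1,1,1,1,1,1]'

```text
time: 9.83
position: [0.543, -0.1187, 0.045]
tool_rot: [0.997, 0.082, -0.002, -0.001]
ft_force: [-0.6, 0.9, -0.3]
grip_width: 0.0006
grip_force: 0.0
```

```bash
python3 d.py | egrep "^(t |tb)"; python3 - <<'E'
from h import *
s=viewer.camera("scene")
cv2.imwrite("pics/t1.png",cv2.convertScaleAbs(cv2.resize(s["pixels"][180:250,255:325],None,fx=8,fy=8,interpolation=cv2.INTER_CUBIC),alpha=1.7))
E
```

```text
t 9.83 pos [ 0.543  -0.1187  0.045 ] F [-0.6   0.92 -0.26] w 0.0006 yaw 0.1649 tilt [-0.0051  0.0024]
tb tool delta to z=.1: [ 0.0017  0.0128 -0.0551]
```

View pics/t1.png

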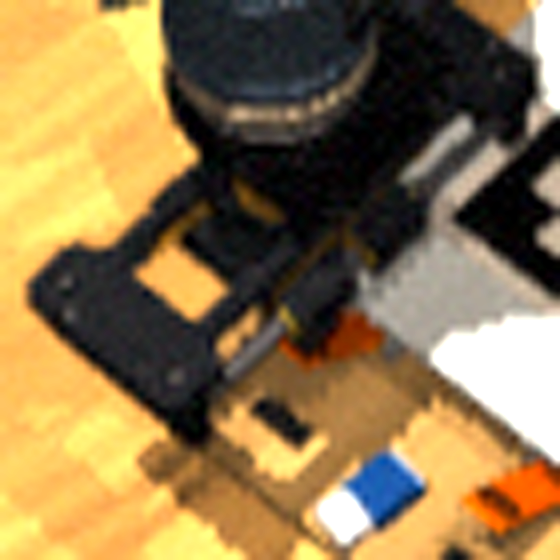

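Emit:
arm_command --delta_rot '[[0,0,0],[0,0,0],[0,0,0],[0,0,0],[0,0,0],[0,0,0],[0,0,0],[0,0,0]]' --delta_pos '[[0.001,0,0.004],[0.001,0.001,0.008],[0.001,0.002,0.011],[0.001,0.004,0.014],[0.001,0.006,0.017],[0.001,0.008,0.02],[0.001,0.009,0.023],[0.001,0.009,0.023]]' --gripper '[1,1,1,1,1,1,1,1]'

```text
time: 10.55
position: [0.5484, -0.1299, 0.0243]
tool_rot: [0.997, 0.083, 0.001, 0.001]
ft_force: [-1.2, -4.5, 3.3]
grip_width: 0.0005
grip_force: 2.4
```

Emit:
arm_command --delta_rot '[[0,0,0],[0,0,0],[0,0,0],[0,0,0],[0,0,0],[0,0,0]]' --delta_pos '[[0,0.001,0.003],[0,0.002,0.006],[0,0.003,0.009],[0,0.004,0.012],[0,0.005,0.015],[0,0.005,0.015]]' --gripper '[1,1,1,1,1,1]'

```text
time: 11.05
position: [0.5484, -0.1329, 0.0087]
tool_rot: [0.997, 0.082, -0.0, -0.001]
ft_force: [0.9, -1.2, -0.0]
grip_width: 0.0003
grip_force: 0.1
```

```bash
python3 d.py | egrep "^(t |tb)"; python3 - <<'E'
from h import *
C=np.array([.5733,.0161]);y=.165
p=status.get_obs()["position"][:2]-C;print("board",[np.cos(y)*p[0]+np.sin(y)*p[1],-np.sin(y)*p[0]+np.cos(y)*p[1]])
s=viewer.camera("scene")
cv2.imwrite("pics/t2.png",cv2.convertScaleAbs(cv2.resize(s["pixels"][190:240,270:320],None,fx=11,fy=11,interpolation=cv2.INTER_CUBIC),alpha=1.7))
E
```

```text
t 11.05 pos [ 0.5484 -0.1329  0.0087] F [ 0.85 -1.17 -0.04] w 0.0003 yaw 0.1641 tilt [-0.0005  0.0013]
tb tool delta to z=.1: [-0.001  -0.002  -0.0913]
board [np.float64(-0.0490357546610905), np.float64(-0.1428753488671062)]
```

View pics/t2.png

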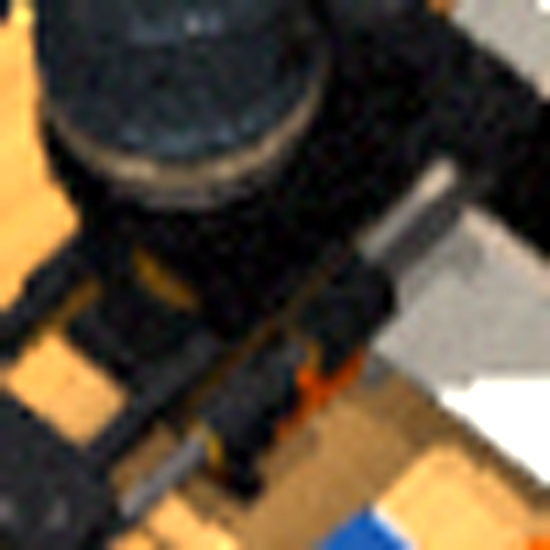

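Emit:
arm_command --delta_rot '[[0,0,0],[0,0,0],[0,0,0],[0,0,0],[0,0,0],[0,0,0],[0,0,0],[0,0,0],[0,0,0],[0,0,0],[0,0,0]]' --delta_pos '[[-0.001,0.006,0],[-0.001,0.008,-0.015],[-0.001,0.008,-0.03],[-0.001,0.008,-0.05],[-0.001,0.008,-0.056],[-0.001,0.008,-0.056],[-0.001,-0.006,-0.056],[-0.001,-0.019,-0.056],[-0.001,-0.019,-0.056],[-0.001,-0.019,-0.048],[-0.001,-0.019,-0.042]]' --gripper '[1,1,1,1,1,1,1,1,1,1,1]'

```text
time: 12.02
position: [0.5442, -0.1141, 0.0504]
tool_rot: [0.997, 0.083, -0.0, -0.0]
ft_force: [-0.7, 0.4, 0.3]
grip_width: 0.0003
grip_force: 0.0
```

```bash
python3 - <<'E'
from h import *
C=np.array([.5733,.0161]);y=.165
o=status.get_obs();p=o["position"][:2]-C;print("board",np.round([np.cos(y)*p[0]+np.sin(y)*p[1],-np.sin(y)*p[0]+np.cos(y)*p[1]],4),o["position"],o["ft_force"],o["grip_force"])
s=viewer.camera("scene")
d0=cv2.imread("pics/scene0.png")
for i in(d0,s["pixels"]): print(blobs(i[205:260,275:330],(3,150,60),(14,255,255),5))
E
```

```text
board [-0.0501 -0.1236] [ 0.54419526 -0.1140546   0.05039831] [-0.71315032  0.43595821  0.33373811] 0.0
[([21.1, 17.1], [14, 14, 14, 8, 63]), ([44.7, 36.6], [38, 32, 14, 10, 78])]
[([19.3, 21.3], [11, 14, 17, 15, 121]), ([44.6, 36.6], [38, 32, 14, 10, 83])]
```

```bash
python3 - <<'E'
from h import *
C=np.array([.5733,.0161]);y=.165
def W(x,yy,z): return np.r_[C+[np.cos(y)*x-np.sin(y)*yy,np.sin(y)*x+np.cos(y)*yy],z]
s=viewer.camera("scene")
for th in(0,.1,.2,.3,.4,.6,.75):
    L=.062; print(th,[proj(s,W(x,-.09-L*np.cos(th)+.002*np.sin(th),.018+L*np.sin(th)+.002*np.cos(th))).round(1).tolist() for x in(-.06,-.04)])
im=cv2.resize(s["pixels"][200:240,275:315],None,fx=14,fy=14,interpolation=cv2.INTER_CUBIC)
cv2.imwrite("pics/t3.png",cv2.convertScaleAbs(im,alpha=1.7))
E
```

```text
0 [[285.4, 230.7], [290.1, 234.5]]
0.1 [[285.4, 229.7], [290.1, 233.4]]
0.2 [[285.5, 228.5], [290.2, 232.3]]
0.3 [[285.8, 227.2], [290.5, 231.0]]
0.4 [[286.2, 225.8], [290.9, 229.6]]
0.6 [[287.4, 222.8], [292.1, 226.6]]
0.75 [[288.6, 220.4], [293.4, 224.2]]
```

View pics/t3.png

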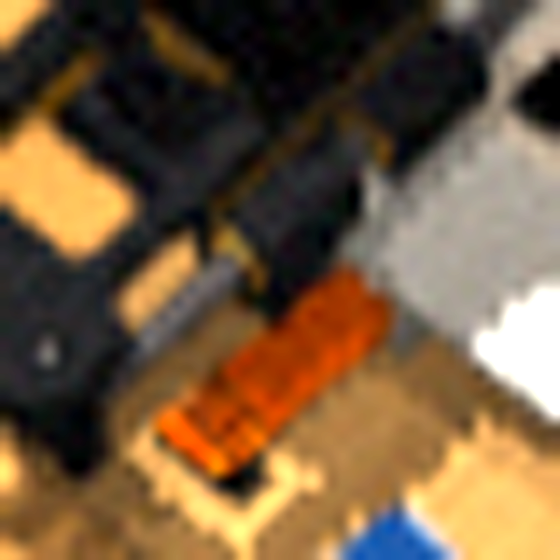

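Emit:
arm_command --delta_rot '[[0,0,0],[0,0,0],[0,0,0],[0,0,0],[0,0,0],[0,0,0],[0,0,0]]' --delta_pos '[[0,0.009,0],[0,0.019,0],[0,0.019,0.015],[0,0.019,0.03],[0,0.019,0.039],[0,0.019,0.042],[0,0.019,0.042]]' --gripper '[1,1,1,1,1,1,1]'

```text
time: 12.7
position: [0.5473, -0.1341, 0.0088]
tool_rot: [0.997, 0.082, -0.0, -0.0]
ft_force: [-0.6, 0.1, -0.3]
grip_width: 0.0007
grip_force: 0.0
```

Emit:
arm_command --delta_rot '[[0,0,0],[0,0,0],[0,0,0],[0,0,0]]' --delta_pos '[[0,0,0.001],[0,0,0.002],[0,0,0.003],[0,0,0.003]]' --gripper '[1,1,1,1]'

```text
time: 13.03
position: [0.5482, -0.1339, 0.0071]
tool_rot: [0.997, 0.083, 0.001, 0.001]
ft_force: [0.5, -1.2, 1.0]
grip_width: 0.0007
grip_force: 0.5
```

Emit:
arm_command --delta_rot '[[0,0,0],[0,0,0],[0,0,0],[0,0,0]]' --delta_pos '[[0,0,0.001],[0,0,0.002],[0,0,0.003],[0,0,0.003]]' --gripper '[1,1,1,1]'

```text
time: 13.37
position: [0.548, -0.1336, 0.0035]
tool_rot: [0.997, 0.082, 0.0, 0.0]
ft_force: [0.9, -1.3, 1.9]
grip_width: 0.0005
grip_force: 0.8
```

Emit:
arm_command --delta_rot '[[0,0,0],[0,0,0],[0,0,0]]' --delta_pos '[[0,0,0.001],[0,0,0.002],[0,0,0.002]]' --gripper '[1,1,1]'

```text
time: 13.62
position: [0.5477, -0.1334, 0.0013]
tool_rot: [0.997, 0.082, 0.0, -0.0]
ft_force: [0.7, -0.3, 1.1]
grip_width: 0.0006
grip_force: 0.6
```

Emit:
arm_command --delta_rot '[[0,0,0],[0,0,0],[0,0,0]]' --delta_pos '[[0,0,0.0005],[0,0,0.001],[0,0,0.001]]' --gripper '[1,1,1]'

```text
time: 13.87
position: [0.5475, -0.1334, 0.0003]
tool_rot: [0.997, 0.083, -0.0, -0.0]
ft_force: [0.3, -0.8, 1.2]
grip_width: 0.0004
grip_force: 0.6
```

Emit:
arm_command --delta_rot '[[0,0,0],[0,0,0],[0,0,0]]' --delta_pos '[[0,0,0.0005],[0,0,0.001],[0,0,0.001]]' --gripper '[1,1,1]'

```text
time: 14.12
position: [0.5476, -0.1334, -0.0002]
tool_rot: [0.997, 0.083, 0.0, -0.0]
ft_force: [-0.6, 0.6, 4.4]
grip_width: 0.0005
grip_force: 2.2
```

Emit:
arm_command --delta_rot '[[0,0,0],[0,0,0],[0,0,0]]' --delta_pos '[[0,0,0.0005],[0,0,0.001],[0,0,0.001]]' --gripper '[1,1,1]'

```text
time: 14.37
position: [0.5476, -0.1334, -0.0005]
tool_rot: [0.997, 0.083, 0.0, 0.0]
ft_force: [-0.6, -0.6, 10.7]
grip_width: 0.0006
grip_force: 4.7
```

Emit:
arm_command --delta_rot '[[0,0,0],[0,0,0],[0,0,0]]' --delta_pos '[[0,0,0.0005],[0,0,0.001],[0,0,0.001]]' --gripper '[1,1,1]'

```text
time: 14.62
position: [0.5477, -0.1334, -0.0008]
tool_rot: [0.997, 0.083, 0.0, 0.0]
ft_force: [-1.9, 0.2, 14.8]
grip_width: 0.0005
grip_force: 7.1
```

Emit:
arm_command --delta_rot '[[0,0,0],[0,0,0],[0,0,0],[0,0,0],[0,0,0],[0,0,0],[0,0,0],[0,0,0],[0,0,0],[0,0,0],[0,0,0],[0,0,0]]' --delta_pos '[[0,0,-0.006],[0,0,-0.02],[0,0,-0.05],[0,0,-0.08],[0,0,-0.11],[0,0,-0.14],[-0.01,0.03,-0.17],[-0.03,0.06,-0.18],[-0.05,0.09,-0.18],[-0.07,0.12,-0.18],[-0.09,0.15,-0.18],[-0.11,0.18,-0.18]]' --gripper '[1,1,1,1,1,1,1,1,1,1,1,1]'

```text
time: 15.62
position: [0.467, -0.3294, 0.177]
tool_rot: [0.997, 0.083, -0.001, -0.001]
ft_force: [0.2, 0.9, 0.7]
grip_width: 0.0005
grip_force: 0.0
```

Emit:
arm_command --delta_rot '[[0,0,0],[0,0,0],[0,0,0],[0,0,0],[0,0,0],[0,0,0],[0,0,0],[0,0,0]]' --delta_pos '[[-0.01,0.03,0],[-0.02,0.06,0],[-0.03,0.09,0],[-0.04,0.12,0],[-0.05,0.15,0],[-0.06,0.18,0],[-0.06,0.19,0],[-0.06,0.19,0]]' --gripper '[1,1,1,1,1,1,1,1]'

```text
time: 16.28
position: [0.4398, -0.5286, 0.1763]
tool_rot: [0.997, 0.081, -0.0, -0.0]
ft_force: [0.1, -0.4, 0.6]
grip_width: 0.0002
grip_force: 0.0
```

```bash
python3 m.py; python3 - <<'E'
from h import *
s=viewer.camera("scene");t=viewer.camera("top");n={"scene":s,"top":t}
for k in n:
    d=cv2.imread(f"pics/{k}0.png");r=(slice(150,270),slice(255,400)) if k=="scene" else (slice(140,245),slice(235,395))
    for i in(d,n[k]["pixels"]): print(k,[(b[0],b[1][4]) for b in blobs(i[r],(3,150,60),(14,255,255),15)])
    df=cv2.absdiff(d,n[k]["pixels"]).max(2)>60
    ys,xs=np.where(df[r]);print("diff px",len(xs),np.median(xs) if len(xs) else 0,np.median(ys) if len(ys) else 0)
C=np.array([.5733,.0161]);y=.165
def W(x,yy,z): return np.r_[C+[np.cos(y)*x-np.sin(y)*yy,np.sin(y)*x+np.cos(y)*yy],z]
m=cv2.inRange(cv2.cvtColor(s["pixels"],cv2.COLOR_BGR2HSV),np.array((3,150,60)),np.array((14,255,255)))
ys,xs=np.where(m[205:245,275:306]);i=np.argmax(ys);print("tab b extents",xs.min()+275,xs.max()+275,ys.min()+205,ys.max()+205,xs[i]+275)
for th in(0,.1,.2): print(th,[proj(s,W(x,-.09-.062*np.cos(th),.018+.062*np.sin(th)+.002)).round(1) for x in(-.06,-.04)])
E
```

```text
a [284.2 219.2] 29.109375 [331.3 176.8] 16.3125 [0.4863 0.0859 0.0494] [0.486  0.0855 0.051 ] [0.4873 0.0854 0.051 ]
b [346.6 209.1] 28.296875 [296.9 209.1] 19.40625 [ 0.5139 -0.0781  0.0497] [ 0.5135 -0.0783  0.051 ] [ 0.5148 -0.0781  0.051 ]
c [276.  164.7] 25.796875 [366.8 202.1] 19.0 [0.6329 0.1105 0.0497] [0.6324 0.11   0.051 ] [0.6336 0.1101 0.051 ]
d [337.2 155.2] 26.140625 [332.6 237.1] 22.234375 [ 0.6602 -0.0539  0.0496] [ 0.6597 -0.054   0.051 ] [ 0.6609 -0.0541  0.051 ]
centre [0.5733 0.0161 0.0496] len 0.14845130934157139 0.16641812280967547 yaw 0.16505680647701496 0.16572239988656778
d [352.7 162.4] [ 0.642 -0.096  0.045]
c [263.8 176.1] [0.602 0.143 0.045]
b [360.4 199.5] [ 0.54  -0.116  0.045]
a [268.5 213. ] [0.503 0.128 0.045]
[[0.9864, 0.1643, -0.0013], [0.1643, -0.9864, 0.0036], [-0.0007, -0.0038, -1.0]]
scene [([89.6, 24.4], 58), ([105.1, 32.9], 46), ([113.4, 41.0], 74), ([41.1, 72.1], 63), ([64.7, 91.6], 78)]
scene [([89.7, 24.5], 58), ([105.2, 32.5], 48), ([113.3, 40.9], 72), ([39.4, 76.5], 88), ([64.4, 91.7], 84)]
diff px 1152 24.0 23.0
top [([117.7, 22.5], 110), ([29.3, 36.2], 97), ([23.7, 56.8], 44), ([123.2, 58.7], 96), ([33.8, 73.1], 98)]
top [([117.6, 22.5], 108), ([29.3, 36.2], 96), ([23.5, 56.7], 43), ([33.9, 73.1], 99)]
diff px 41 126.0 58.0
tab b extents 286 302 219 235 290
0 [array([285.4, 230.7]), array([290.1, 234.5])]
0.1 [array([285.4, 229.7]), array([290. , 233.5])]
0.2 [array([285.4, 228.6]), array([290.1, 232.4])]
```

```bash
python3 -c "
from rig import robot; print(robot.hand_in())"
```

```text
the job is handed in; nothing more can be done
None
```

The front right corner (b) was the one that gave: it sank about 4 mm under roughly 1 N and then stopped hard. I pressed its shim tab flat to its stop, and the cameras show the plate and the other three tabs where they were; I handed the job in at about 16.5 s of the 48 s allowed.

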